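# Return the hardware jars to the storage rack in reverse order

## Task

Move the four hardware jars from the pale wooden bench rack into the grey storage rack, one per pocket, in the reverse of the order in which they start: the jar that starts nearest the white end of the bench rack goes into the pocket farthest from the white end of the storage rack, the next one beside it, and so on. Leave every jar standing upright on the floor of its pocket; do not knock any over or drop them in.

Things in the scene. Friction and masses are not known exactly. Their poses are not given: they have to be found in the camera images.
- bench_rack: Bench rack, pale wood, holds the jars at first; fixed, 72 x 268 mm plus a 12 mm white strip at its +y (left) end; four pockets 62 x 62 mm inside, 5 mm walls, floor 6 mm and wall tops 22 mm above the bench. Origin: bench level, middle of the row; x across, away from the robot, y along the row to the white end; pocket centres at y = -100.5, -33.5, 33.5, 100.5 mm.
- store_rack: Storage rack, grey, empty at first; fixed, 72 x 268 mm plus a 12 mm white strip at its +y (left) end; four pockets 62 x 62 mm inside, 5 mm walls, floor 6 mm and wall tops 22 mm above the bench. Origin: bench level, middle of the row; x across, away from the robot, y along the row to the white end; pocket centres at y = -100.5, -33.5, 33.5, 100.5 mm.
- jar_red: Hardware jar with a red lid and clear wall: a rigid upright cylinder 45 mm in diameter and 75 mm tall (the red lid is the top 18 mm, same diameter), closed, about 0.16 kg. Origin: centre of its underside, z up. Starts upright in one of the bench rack's pockets, up to 4 mm off the pocket's centre.
- jar_yellow: Hardware jar with a yellow lid and clear wall: a rigid upright cylinder 45 mm in diameter and 75 mm tall (the yellow lid is the top 18 mm, same diameter), closed, about 0.16 kg. Origin: centre of its underside, z up. Starts upright in one of the bench rack's pockets, up to 4 mm off the pocket's centre.
- jar_blue: Hardware jar with a blue lid and clear wall: a rigid upright cylinder 45 mm in diameter and 75 mm tall (the blue lid is the top 18 mm, same diameter), closed, about 0.16 kg. Origin: centre of its underside, z up. Starts upright in one of the bench rack's pockets, up to 4 mm off the pocket's centre.
- jar_green: Hardware jar with a green lid and clear wall: a rigid upright cylinder 45 mm in diameter and 75 mm tall (the green lid is the top 18 mm, same diameter), closed, about 0.16 kg. Origin: centre of its underside, z up. Starts upright in one of the bench rack's pockets, up to 4 mm off the pocket's centre.
- tile_red: Flat red name tile, 22 x 44 x 8 mm, fixed to the bench on the robot's side of the bench rack, its centre 54 mm before the place where the red-lidded jar starts; it never moves and so keeps a record of the starting order. Origin: centre of its underside; x and y as the bench rack's.
- tile_yellow: Flat yellow name tile, 22 x 44 x 8 mm, fixed to the bench on the robot's side of the bench rack, its centre 54 mm before the place where the yellow-lidded jar starts; it never moves and so keeps a record of the starting order. Origin: centre of its underside; x and y as the bench rack's.
- tile_blue: Flat blue name tile, 22 x 44 x 8 mm, fixed to the bench on the robot's side of the bench rack, its centre 54 mm before the place where the blue-lidded jar starts; it never moves and so keeps a record of the starting order. Origin: centre of its underside; x and y as the bench rack's.
- tile_green: Flat green name tile, 22 x 44 x 8 mm, fixed to the bench on the robot's side of the bench rack, its centre 54 mm before the place where the green-lidded jar starts; it never moves and so keeps a record of the starting order. Origin: centre of its underside; x and y as the bench rack's.
Not all that is in view belongs to the job. Of the things shaped like the tile_blue, the blue one is meant. What is shaped like the jar_red but purple is not meant.

How it is judged:
By the outcome, as a careful person would: the job done as asked, in the order asked, and still so for the second after the job is handed in, with the robot touching nothing.
It also fails if it takes over 102 s, if anything falls off the work surface, if the arm or the gripper's body presses on something with over 40 N, if the wrist force passes 120 N, or if a joint passes its speed limit or range.

## Robot

A 7-joint arm with a two-finger parallel gripper is mounted at the origin on the work surface. World frame = base frame: x ahead of the robot, y to its left, z up, the work surface at z = 0. Lengths are in m, angles in rad, forces in N, time in s.
With the tool pointing down it reaches from about 0.4 to 0.75 m from the base axis. Payload 19.5 kg.
Tool frame: the origin (TCP) lies midway between the tips of the shut fingers; the grasp point (between the pads) lies 19 mm behind it; z points along the fingers, y is the line along which they close (so a half turn about z gives the same grasp; the last joint's range is limited). The gripper opens to 85 mm and grips with 20 to 120 N. Pads are 22 mm wide; open, the fingers measure 114 mm over their backs; the gripper's body (76 mm by 85 mm) begins 54 mm behind the grasp point. The pads swing forward as they close: fully open they stand 13 mm farther back than shut.
Start: joints at [1.163, 0.707, -0.028, 1.485, 0.022, 0.951, -0.075], TCP at [0.206, -0.537, 0.231] pointing down, gripper open.
Joint ranges: [-2.71, 2.71], [-0.32, 2.16], [-1.57, 1.52], [0, 2.45], [-1.46, 4.6], [0, 2.02], [-2.83, 2.83]. Speed limits (rad/s): [1.89, 1.89, 2.57, 2.57, 3.01, 3.01, 3.01].

## Interface

Orientations are given as a unit quaternion [x, y, z, w].
In Python, from station import env gives the robot as it stands.
- The arm moves only by the tool carry_out, never from a script. Its argument "moves" is text: rows parted by semicolons, each of 5 numbers parted by spaces: the closure, from -1 (fully open) to 1 (shut), then the shift along the tool's x, y, z in m, then the turn about the tool's z in degrees. A call has 1 to 5 rows; each row is the pose to reach, as a shift and turn from the pose commanded when the call began, along the tool's axes at that moment; what a row does not reach only later rows make up. A row lasts 1/10 s, in which the tool goes at most 50 mm and 8.59 degrees, less where a joint would pass 70% of its speed; a pose out of reach is approached as far as the arm can. A call with a gripper value outside its range is refused whole. The fingers move at their own pace and stop on an object; "squeeze" is the grip in N (left out, the last holds). Time passes only in rows, so rows that repeat a pose let the fingers close. It gives the time, the measured TCP pose, the force, the opening and the grip force at its end, in the units of the state.
- env.observe(): the state, without advancing time (a new reading comes with each control period).
- env.get_image(name): name is "scene" or "top" or "wrist"; returns (picture, depth): 384x512x3 uint8, red, green, blue; 384x512 float32, m along the optical axis (not along the pixel's ray), 0 where there is no reading.
- env.camera_params(name): a dict with "fovy" (degrees; the focal length in pixels is half the picture's height over the tangent of half this angle, whatever the lens; pixels are square), "cx", "cy" (the principal point, pixels), "dist" ([k1, k2, p1, p2, k3] as OpenCV has them; the pictures are not rectified), "world_from_camera" (4x4, takes a point from camera to world coordinates). Camera axes: x right, y down, z forward; pixel columns grow to the right and rows downward; lengths in m; the calibration is good to about 2 mm. A picture is of the moment at which its call begins: read the wrist's pose just before it. camera_params takes no time and is no camera call; for the wrist camera it gives the pose at the moment of the call.
- env.close_job(): hands the job in; it is judged then, once.
The state is a dict: "clock": time; "qpos": joint angles; "qd": joint speeds; "joint_efforts": joint torques, N m; "position": TCP position; "orientation": TCP orientation; "ft_force": force on the tool from outside, world axes, zero at the start; "ft_torque": the same for the moment, N m; "finger_gap": opening from 0.0 (shut) to 1.0 (fully open); "grip_force": force on a finger pad.
Only numpy, scipy, OpenCV 4.12 (cv2) and the standard library are available. Lean on these libraries where they do the work, as an engineer would, in place of code of your own. Each camera call takes 0.05 s, during which the arm holds its last target. There are 200 camera calls.

## Working session

There is one attempt and no reset: what is moved stays moved. The work goes in short steps, Python scripts to look and compute and a tool call to move; the robot and the scene stay as the last step left them, time stands still between calls to the robot, and variables do not carry over. Pictures are saved under pics/ and viewed, at most 14 in all, crops included, and the job is handed in when it is done.

Besides the shell and the picture viewer there is one more tool, called after "Call:" as name(argument=value, ...), one argument or row to a line, values as JSON. carry_out: Moves the arm, as the interface text tells. Its arguments: {"type":"object","properties":{"moves":{"type":"string"},"squeeze":{"type":"number"}},"required":["moves"]}

```bash
ls; mkdir -p pics; python3 - <<'E'
from station import env
import cv2,numpy as np
for n in("top","scene"):
    im,d=env.get_image(n); np.savez(f"{n}0.npz",im=im,d=d); cv2.imwrite(f"pics/{n}0.png",im[:,:,::-1])
    p=env.camera_params(n); print(n,p["fovy"],p["cx"],p["cy"],p["dist"],np.round(p["world_from_camera"],3).tolist())
s=env.observe(); print(s)
E
```

```text
pics
top 52.202060575942525 251.11446943113313 187.1503527189167 [-0.05634825  0.          0.          0.          0.        ] [[0.02, -0.982, 0.189, 0.353], [-0.999, -0.012, 0.042, -0.029], [-0.039, -0.19, -0.981, 0.797], [0.0, 0.0, 0.0, 1.0]]
scene 51.25896856782149 252.55193867984966 193.00036423818494 [-0.07644287  0.          0.          0.          0.        ] [[0.524, 0.734, -0.433, 0.894], [0.852, -0.451, 0.267, -0.244], [0.001, -0.508, -0.861, 0.831], [0.0, 0.0, 0.0, 1.0]]
{'clock': 0.1, 'qpos': array([ 1.16330338,  0.70702077, -0.02762387,  1.4849478 ,  0.02198688,
        0.95087689, -0.07549305]), 'qd': array([ 0.00083377, -0.00169455,  0.00090668, -0.00106263,  0.00144513,
       -0.00043145,  0.00053972]), 'joint_efforts': array([ 2.58452295e-03, -8.84287047e+01,  1.23724904e+00, -2.36448222e+01,
        1.71276194e-02,  5.20054004e-03, -2.17812874e-05]), 'position': array([ 0.20559722, -0.53674258,  0.23088666]), 'orientation': array([ 9.83320560e-01,  1.81880317e-01, -9.26010116e-05, -4.66430940e-04]), 'ft_force': array([-0.26996975, -0.21804182, -0.61674614]), 'ft_torque': array([ 0.00974565, -0.02440188, -0.00210742]), 'grip_force': 0.0, 'finger_gap': 0.9989137937587554}
```

View pics/top0.png

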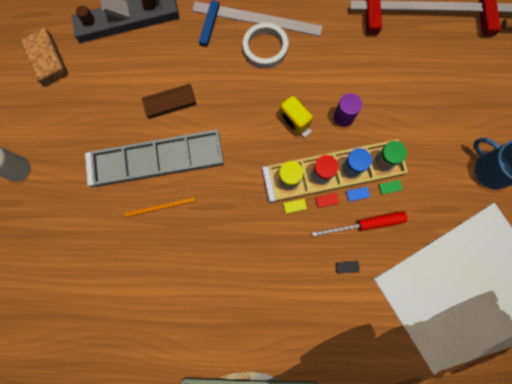

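View pics/scene0.png

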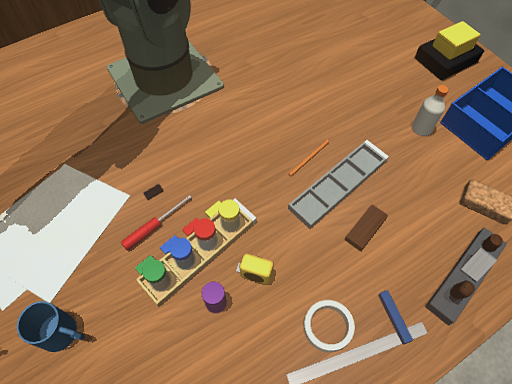

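Top view, white rack ends on the left. Bench rack lids from the white end (265,182): yellow (291,174), red (326,167), blue (358,160), green (394,152). The tiles below are in the same order. The storage rack is empty, with its white end at (88,168). The purple jar (347,110) and the black tile-like block (347,267) are not meant; the blue tile is at (358,194).

```bash
cat > h.py <<'E'
import cv2,numpy as np
from station import env
def K(p,h=384):
    f=h/2/np.tan(np.radians(p["fovy"])/2); return np.array([[f,0,p["cx"]],[0,f,p["cy"]],[0,0,1.]])
def dirs(p,uv):
    n=cv2.undistortPoints(np.float64(uv).reshape(-1,1,2),K(p),np.float64(p["dist"])).reshape(-1,2)
    return np.c_[n,np.ones(len(n))]
def plane(p,uv,z):
    T=np.array(p["world_from_camera"]); r=dirs(p,uv)@T[:3,:3].T; c=T[:3,3]
    return c+r*((z-c[2])/r[:,2])[:,None]
def cloud(p,d):
    v,u=np.mgrid[:d.shape[0],:d.shape[1]]; uv=np.c_[u.ravel(),v.ravel()]
    T=np.array(p["world_from_camera"]); P=(dirs(p,uv)*d.reshape(-1,1))@T[:3,:3].T+T[:3,3]
    P[d.ravel()==0]=np.nan; return P.reshape(*d.shape,3)
HUE={"red":[(0,8),(172,180)],"yellow":[(22,34)],"blue":[(102,122)],"green":[(50,80)],"purple":[(130,150)]}
def mask(im,c):
    h=cv2.cvtColor(im,cv2.COLOR_RGB2HSV); m=np.zeros(im.shape[:2],bool)
    for a,b in HUE[c]: m|=(h[...,0]>=a)&(h[...,0]<=b)
    return m&(h[...,1]>130)&(h[...,2]>60)
def blobs(m,amin=30):
    n,l,s,c=cv2.connectedComponentsWithStats(m.astype(np.uint8))
    return [(l==i) for i in range(1,n) if s[i,4]>=amin]
def lids(name,im,d,zlid=.081):
    p=env.camera_params(name); P=cloud(p,d); out=[]
    for c in HUE:
        for b in blobs(mask(im,c)&(P[...,2]>zlid-.006)&(P[...,2]<zlid+.008)):
            v,u=np.nonzero(b); X=plane(p,np.c_[u,v],zlid)[:,:2].astype(np.float32)
            (x,y),r=cv2.minEnclosingCircle(X)
            if r<.03: out.append((c,round(x,4),round(y,4),round(r,4),round(float(np.nanmedian(P[b][:,2])),4),int(u.mean()),int(v.mean())))
    return out
E
python3 - <<'E'
from h import *
for n in("top","scene"):
    f=np.load(n+"0.npz"); im,d=f["im"],f["d"]; p=env.camera_params(n); P=cloud(p,d)
    print(n); [print(o) for o in lids(n,im,d)]
    for c in("red","yellow","blue","green"):
        for b in blobs(mask(im,c)&(P[...,2]<.014)&(P[...,2]>0),40):
            v,u=np.nonzero(b); (x,y),(w,h),a=cv2.minAreaRect(plane(p,np.c_[u,v],.008)[:,:2].astype(np.float32))
            if h<.07 and w<.07: print("tile",c,np.round([x,y,w,h,a],4))
    hs=cv2.cvtColor(im,cv2.COLOR_RGB2HSV); Z=P[...,2]
    g=(hs[...,1]<60)&(Z>.012)&(Z<.03)
    for b in blobs(g,100):
        v,u=np.nonzero(b); q=plane(p,np.c_[u,v],.022)[:,:2].astype(np.float32); (x,y),(w,h),a=cv2.minAreaRect(q)
        print("grey",u.mean().round(),v.mean().round(),np.round([x,y,w,h,a],4), len(u), hs[b][:,2].mean())
E
```

```text
top
('red', 0.5322, -0.1379, 0.0229, 0.0815, 326, 166)
('yellow', 0.5198, -0.0732, 0.0228, 0.0813, 291, 172)
('blue', 0.5457, -0.2006, 0.0229, 0.0814, 359, 159)
('green', 0.5615, -0.2677, 0.0226, 0.0813, 394, 152)
('purple', 0.658, -0.1873, 0.0211, 0.0763, 350, 103)
tile red [ 0.4808 -0.1505  0.0228  0.0448 12.1774]
tile yellow [ 0.4685 -0.0844  0.0239  0.0459 13.4168]
tile blue [ 0.4942 -0.2127  0.0197  0.0428 12.1458]
tile green [ 0.5097 -0.2792  0.0202  0.0433 13.2645]
grey 129.0 24.0 [ 0.8833  0.2984  0.0467  0.2362 14.9439] 659 39.59787556904401
grey 358.0 5.0 [ 0.9193 -0.2275  0.0205  0.0342  0.5295] 138 149.67391304347825
grey 432.0 6.0 [ 9.19500e-01 -3.91300e-01  2.27300e-01  2.25000e-02  8.99093e+01] 862 148.830626450116
grey 505.0 8.0 [ 0.919  -0.558   0.0206  0.0316  2.0798] 116 140.3706896551724
grey 265.0 43.0 [ 0.8233 -0.02    0.1047  0.0964  0.0238] 813 165.6949569495695
grey 146.0 159.0 [ 0.5617  0.2098  0.0747  0.2854 10.4616] 1598 122.09637046307886
grey 23.0 170.0 [5.32800e-01 4.92200e-01 2.25000e-02 4.77000e-02 7.06837e+01] 113 80.68141592920354
grey 269.0 184.0 [
[... 609 characters left out ...]
800e-01 -2.82700e-01  1.85000e-02  4.25000e-02  1.92752e+01]
grey 124.0 77.0 [-3.48000e-02 -1.06200e-01  4.78000e-02  8.38000e-02  7.90875e+01] 114 133.78070175438597
grey 195.0 87.0 [0.1065 0.0461 0.0733 0.1539 0.0127] 297 108.15151515151516
grey 150.0 106.0 [ 0.1046 -0.0838  0.0777  0.1005  6.29  ] 273 85.08424908424908
grey 340.0 180.0 [ 0.5671  0.2062  0.0756  0.2879 10.3349] 1129 138.2639503985828
grey 245.0 210.0 [ 5.13100e-01 -3.29000e-02  7.29000e-02  1.18000e-02  1.27566e+01] 121 225.23140495867767
grey 456.0 284.0 [ 0.9002  0.2976  0.0606  0.2492 15.2409] 857 85.33955659276546
grey 329.0 326.0 [ 8.26700e-01 -2.35000e-02  9.99000e-02  9.80000e-02  5.79479e+01] 903 211.52159468438538
```

Heights (81 mm), radii (~22.5 mm), spacing (67 mm) and rack sizes all match what is given. The two cameras differ by 3 mm, so I average them. Pocket targets are yellow→−100.5, red→−33.5, blue→+33.5 and green→+100.5. First I move above yellow.

```bash
cat > go.py <<'E'
import sys,numpy as np
from h import env
from scipy.spatial.transform import Rotation as R
B,S=12.6,10.4
J=dict(yellow=(.5213,-.0739),red=(.5339,-.1396),blue=(.5472,-.2025),green=(.563,-.2695))
T=dict(yellow=(.5836,.1032),red=(.5715,.1691),blue=(.5595,.2350),green=(.5474,.3010))
def go(x,y,z,yaw):
    s=env.observe(); r=R.from_quat(s["orientation"]); X=r.as_matrix()
    t=np.degrees(np.arctan2(X[1,0],X[0,0])); turn=-((yaw+90-t+180)%360-180)
    print("shift",np.round(r.inv().apply(np.array([x,y,z])-s["position"]),4),"turn",round(turn,1),"pos",np.round(s["position"],4),"t",round(t,1),"tilt",np.round(X[:,2],3),"clk",s["clock"],"gap",round(s["finger_gap"],3),"F",np.round(s["ft_force"],1))
if __name__=="__main__":
    for c,src,z in zip(sys.argv[1::3],sys.argv[2::3],sys.argv[3::3]):
        go(*(J if src=="J" else T)[c],float(z),B if src=="J" else S)
E
python3 go.py yellow J .2
```

```text
shift [ 0.4604 -0.3193  0.0312] turn -81.6 pos [ 0.2056 -0.5367  0.2309] t 21.0 tilt [-0.     0.001 -1.   ] clk 0.1 gap 0.999 F [-0.3 -0.2 -0.6]
```

Call:
carry_out(
  moves="-1 0.46 -0.32 0.03 -81.6;-1 0.46 -0.32 0.03 -81.6;-1 0.46 -0.32 0.03 -81.6;-1 0.46 -0.32 0.03 -81.6;-1 0.46 -0.32 0.03 -81.6",
  squeeze=40,
)

```text
clock: 0.6
position: [0.3467, -0.3287, 0.2178]
orientation: [0.847, 0.532, 0.0, -0.0]
ft_force: [1.1, -0.5, 0.1]
finger_gap: 1.0
grip_force: 0.0
```

```bash
python3 go.py yellow J .2
```

```text
shift [0.3053 0.0466 0.0179] turn -38.3 pos [ 0.3467 -0.3287  0.2178] t 64.3 tilt [ 0.  0. -1.] clk 0.6 gap 1.0 F [ 1.1 -0.5  0.1]
```

Call:
carry_out(
  moves="-1 0.305 0.047 0.018 -38.3;-1 0.305 0.047 0.018 -38.3;-1 0.305 0.047 0.018 -38.3;-1 0.305 0.047 0.018 -38.3;-1 0.305 0.047 0.018 -38.3",
)

```text
clock: 1.1
position: [0.4893, -0.1239, 0.2032]
orientation: [0.626, 0.78, -0.0, -0.0]
ft_force: [-0.0, -0.4, 0.7]
finger_gap: 0.996
grip_force: 0.0
```

```bash
python3 go.py yellow J .2
```

```text
shift [0.0419 0.0421 0.0032] turn -0.0 pos [ 0.4893 -0.1239  0.2032] t 102.6 tilt [-0.  0. -1.] clk 1.1 gap 0.996 F [-0.  -0.4  0.7]
```

Call:
carry_out(
  moves="-1 0.042 0.042 0.003 0;-1 0.042 0.042 0.003 0;-1 0.042 0.042 0.003 0;-1 0.042 0.042 0.003 0",
)

```text
clock: 1.5
position: [0.5202, -0.0767, 0.2002]
orientation: [0.628, 0.778, -0.0, -0.0]
ft_force: [-0.1, 0.5, 0.1]
finger_gap: 0.999
grip_force: 0.0
```

```bash
python3 - <<'E'
from h import *
import go
p=env.camera_params("wrist")
im,d=env.get_image("wrist"); cv2.imwrite("pics/w1.png",im[:,:,::-1])
[print(o) for o in lids("wrist",im,d)]
print(np.round(p["world_from_camera"],3).tolist())
im,d=env.get_image("top"); [print(o) for o in lids("top",im,d)]
E
python3 go.py yellow J .045
```

```text
('red', 0.5345, -0.1386, 0.0234, 0.0805, 252, 257)
('yellow', 0.5211, -0.0734, 0.0225, 0.0805, 254, 183)
('blue', 0.5467, -0.2028, 0.0223, 0.0805, 251, 322)
[[0.977, 0.204, 0.054, 0.507], [0.211, -0.943, -0.256, -0.012], [-0.002, 0.261, -0.965, 0.342], [0.0, 0.0, 0.0, 1.0]]
('yellow', 0.52, -0.0719, 0.0227, 0.0814, 288, 172)
shift [0.003  0.0018 0.1554] turn -0.5 pos [ 0.5202 -0.0771  0.2004] t 102.1 tilt [-0. -0. -1.] clk 1.6 gap 0.997 F [ 0.   0.2 -0.7]
```

View pics/w1.png

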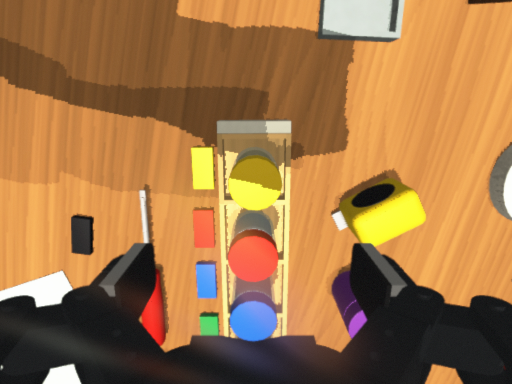

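The wrist view shows the yellow lid (254,183), red (252,257) and blue (251,322), and they agree with my averages to 1 mm. The yellow thing at (385,210) is a box-like tool and the purple jar at (350,300) is a distractor, so the lid in the rack next to the white strip is the one meant. Both are clear of the fingers.

Call:
carry_out(
  moves="-1 0.003 0.002 0.04 -0.5;-1 0.003 0.002 0.08 -0.5;-1 0.003 0.002 0.12 -0.5;-1 0.003 0.002 0.16 -0.5;-1 0.003 0.002 0.16 -0.5",
)

```text
clock: 2.1
position: [0.5197, -0.073, 0.037]
orientation: [0.625, 0.781, -0.002, -0.003]
ft_force: [0.1, -0.3, 1.2]
finger_gap: 1.0
grip_force: 0.0
```

Call:
carry_out(
  moves="1 0 0 0 0;1 0 0 0 0;1 0 0 0 0;1 0 0 0 0;1 0 0 0 0",
  squeeze=40,
)

```text
clock: 2.6
position: [0.5227, -0.0728, 0.0422]
orientation: [0.625, 0.781, 0.0, 0.001]
ft_force: [-2.6, -1.2, 14.0]
finger_gap: 0.518
grip_force: 38.5
```

Call:
carry_out(
  moves="1 0 0 0 0;1 0 0 0 0;1 0 0 0 0",
)

```text
clock: 2.9
position: [0.5228, -0.0728, 0.0423]
orientation: [0.625, 0.781, 0.001, 0.001]
ft_force: [-2.3, -1.2, 14.4]
finger_gap: 0.519
grip_force: 38.5
```

```bash
python3 go.py yellow T .16
```

```text
shift [ 0.1582  0.0983 -0.1177] turn 2.3 pos [ 0.5228 -0.0728  0.0423] t 102.7 tilt [ 0.002 -0.001 -1.   ] clk 2.9 gap 0.519 F [-2.3 -1.2 14.4]
```

Call:
carry_out(
  moves="1 0 0 -0.03 0;1 0 0 -0.07 0;1 0 0 -0.118 0;1 0.05 0.03 -0.118 2.3;1 0.09 0.056 -0.118 2.3",
)

```text
clock: 3.4
position: [0.5557, 0.022, 0.1611]
orientation: [0.642, 0.767, 0.001, 0.001]
ft_force: [1.5, 0.0, -2.5]
finger_gap: 0.517
grip_force: 42.1
```

```bash
python3 go.py yellow T .16
```

```text
shift [0.0751 0.0417 0.0013] turn -0.3 pos [0.5557 0.022  0.1611] t 100.1 tilt [ 0.004  0.    -1.   ] clk 3.4 gap 0.517 F [ 1.5  0.  -2.5]
```

Call:
carry_out(
  moves="1 0.04 0.022 0 0;1 0.075 0.042 0 0;1 0.075 0.042 0 0;1 0.075 0.042 0 0",
)

```text
clock: 3.8
position: [0.5825, 0.1039, 0.1592]
orientation: [0.639, 0.769, 0.0, 0.0]
ft_force: [-0.1, -0.8, -2.0]
finger_gap: 0.515
grip_force: 42.1
```

```bash
cat > rk.py <<'E'
from h import *
def rack(n,im,d,Smax=60):
    p=env.camera_params(n); P=cloud(p,d); hs=cv2.cvtColor(im,cv2.COLOR_RGB2HSV); Z=P[...,2]
    g=(hs[...,1]<Smax)&(Z>.012)&(Z<.03)&(abs(P[...,0]-.56)<.1)&(P[...,1]>.03)&(P[...,1]<.4)
    b=max(blobs(g,50),key=np.sum); v,u=np.nonzero(b)
    (x,y),(w,h),a=cv2.minAreaRect(plane(p,np.c_[u,v],.022)[:,:2].astype(np.float32)); print(n,"rack",np.round([x,y,w,h,a],4),int(u.mean()),int(v.mean()))
E
python3 - <<'E'
from rk import *
for n in("wrist","top","scene"):
    im,d=env.get_image(n); cv2.imwrite(f"pics/{n}2.png",im[:,:,::-1]); rack(n,im,d)
E
python3 go.py yellow T .05
```

```text
wrist rack [ 0.5735  0.1574  0.0718  0.1797 10.408 ] 253 101
shift [0.0008 0.0012 0.1091] turn -0.0 pos [0.5825 0.1023 0.1591] t 100.4 tilt [ 0. -0. -1.] clk 3.9 gap 0.515 F [ 0.8 -1.  -2.4]Traceback (most recent call last):
  File "<stdin>", line 3, in <module>
  File "rk.py", line 5, in rack
    b=max(blobs(g,50),key=np.sum); v,u=np.nonzero(b)
ValueError: max() iterable argument is empty
```

View pics/wrist2.png

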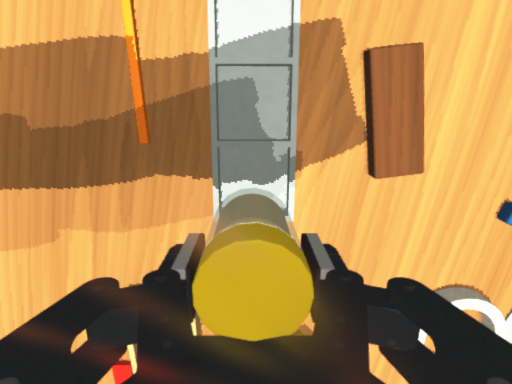

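The wrist view shows the jar held upright, with the rack ahead centred at column 254 and dividers at rows 65 and 140. I check the along-row position from those dividers.

```bash
python3 - <<'E'
from h import *
q=plane(env.camera_params("wrist"),[[254,65],[254,140]],.022)[:,:2]-np.array([.5655,.2021])
print(np.round(q@np.array([[.9836,-.1805],[.1805,.9836]]),4))
E
```

```text
[[ 0.0003 -0.0041]
 [ 0.0003 -0.0641]]
```

Call:
carry_out(
  moves="1 0.001 0.001 0.03 0;1 0.001 0.001 0.06 0;1 0.001 0.001 0.09 0;1 0.001 0.001 0.108 0;1 0.001 0.001 0.112 0",
)

```text
clock: 4.4
position: [0.5826, 0.1033, 0.0451]
orientation: [0.64, 0.768, -0.001, -0.001]
ft_force: [-0.3, 0.2, -1.1]
finger_gap: 0.52
grip_force: 42.1
```

Call:
carry_out(
  moves="1 0 0 0.002 0;1 0 0 0.003 0;1 0 0 0.004 0",
)

```text
clock: 4.7
position: [0.5838, 0.1046, 0.0434]
orientation: [0.64, 0.768, 0.001, 0.0]
ft_force: [-0.7, -0.4, -1.0]
finger_gap: 0.519
grip_force: 42.1
```

Call:
carry_out(
  moves="1 0 0 0.001 0;1 0 0 0.001 0;1 0 0 0.002 0;1 0 0 0.002 0",
)

```text
clock: 5.1
position: [0.5837, 0.1047, 0.0422]
orientation: [0.64, 0.768, 0.0, 0.001]
ft_force: [-8.4, -2.0, 28.0]
finger_gap: 0.518
grip_force: 44.7
```

Call:
carry_out(
  moves="1 0 0 -0.001 0;-1 0 0 -0.001 0;-1 0 0 -0.001 0;-1 0 0 -0.001 0;-1 0 0 -0.001 0",
)

```text
clock: 5.6
position: [0.5834, 0.1047, 0.0414]
orientation: [0.64, 0.768, 0.0, -0.0]
ft_force: [0.2, 0.4, -1.2]
finger_gap: 1.001
grip_force: 0.0
```

Call:
carry_out(
  moves="-1 0 0 -0.02 0;-1 0 0 -0.06 0;-1 0 0 -0.1 0;-1 0 0 -0.13 0;-1 0 0 -0.13 0",
)

```text
clock: 6.1
position: [0.5847, 0.105, 0.1751]
orientation: [0.64, 0.768, 0.002, 0.002]
ft_force: [0.2, 0.7, 0.1]
finger_gap: 1.001
grip_force: 0.0
```

```bash
python3 - <<'E'
from h import *
for n in("wrist","scene"):
    im,d=env.get_image(n); cv2.imwrite(f"pics/{n}3.png",im[:,:,::-1]); print(n); [print(o) for o in lids(n,im,d)]
E
python3 go.py red J .16
```

```text
wrist
('yellow', 0.5823, 0.105, 0.0222, 0.0781, 249, 195)
scene
('red', 0.5356, -0.1413, 0.0235, 0.0809, 203, 227)
('yellow', 0.5863, 0.1015, 0.0228, 0.0804, 313, 192)
('blue', 0.5483, -0.2038, 0.0224, 0.0809, 179, 247)
shift [-0.2312 -0.0928  0.0114] turn -2.2 pos [0.5834 0.1046 0.1714] t 100.4 tilt [ 0.  0. -1.] clk 6.2 gap 0.999 F [ 0.1 -0.2 -0.8]
```

Yellow stands at the right height in its pocket. Next is red.

Call:
carry_out(
  moves="-1 -0.045 -0.018 0.011 -2.2;-1 -0.09 -0.036 0.011 -2.2;-1 -0.14 -0.056 0.011 -2.2;-1 -0.186 -0.075 0.011 -2.2;-1 -0.231 -0.093 0.011 -2.2",
)

```text
clock: 6.7
position: [0.5329, -0.139, 0.1592]
orientation: [0.625, 0.781, -0.0, -0.001]
ft_force: [0.7, 0.7, 0.4]
finger_gap: 1.001
grip_force: 0.0
```

Call:
carry_out(
  moves="-1 0 0 0 0;-1 0 0 0 0",
)

```text
clock: 6.9
position: [0.5335, -0.1379, 0.1593]
orientation: [0.626, 0.78, -0.0, -0.001]
ft_force: [0.5, 0.9, 0.6]
finger_gap: 1.001
grip_force: 0.0
```

```bash
python3 go.py red J .041
```

```text
shift [-0.0018  0.0002  0.1183] turn -0.1 pos [ 0.5335 -0.1379  0.1593] t 102.5 tilt [-0.002  0.001 -1.   ] clk 6.9 gap 1.001 F [0.5 0.9 0.6]
```

Call:
carry_out(
  moves="-1 -0.002 0 0.04 0;-1 -0.002 0 0.08 0;-1 -0.002 0 0.11 0;-1 -0.002 0 0.118 0;-1 -0.002 0 0.118 0",
)

```text
clock: 7.4
position: [0.5344, -0.1379, 0.0417]
orientation: [0.624, 0.781, -0.0, -0.001]
ft_force: [1.4, 0.4, 1.1]
finger_gap: 0.996
grip_force: 0.0
```

Call:
carry_out(
  moves="1 0 0 0 0;1 0 0 0 0;1 0 0 0 0;1 0 0 0 0;1 0 0 0 0",
)

```text
clock: 7.9
position: [0.535, -0.1394, 0.0435]
orientation: [0.625, 0.781, 0.0, 0.001]
ft_force: [-1.9, -0.9, 11.3]
finger_gap: 0.518
grip_force: 39.2
```

Call:
carry_out(
  moves="1 0 0 0 0;1 0 0 -0.03 0;1 0 0 -0.07 0;1 0 0 -0.12 0;1 0 0 -0.12 0",
)

```text
clock: 8.4
position: [0.5366, -0.1396, 0.1683]
orientation: [0.625, 0.78, 0.002, 0.004]
ft_force: [1.5, 0.0, -3.3]
finger_gap: 0.517
grip_force: 41.8
```

```bash
python3 go.py red T .165
```

```text
shift [0.2936 0.1014 0.0031] turn 2.2 pos [ 0.5366 -0.1396  0.1683] t 102.6 tilt [ 0.008 -0.001 -1.   ] clk 8.4 gap 0.517 F [ 1.5  0.  -3.3]
```

Call:
carry_out(
  moves="1 0.045 0.016 0.003 2.2;1 0.09 0.031 0.003 2.2;1 0.135 0.047 0.003 2.2;1 0.18 0.062 0.003 2.2;1 0.225 0.078 0.003 2.2",
)

```text
clock: 8.9
position: [0.5613, 0.0992, 0.1598]
orientation: [0.64, 0.768, 0.0, 0.0]
ft_force: [1.3, -0.3, -1.3]
finger_gap: 0.518
grip_force: 41.7
```

```bash
python3 go.py red T .165
```

```text
shift [ 0.0669  0.0226 -0.0052] turn 0.0 pos [0.5613 0.0992 0.1598] t 100.4 tilt [ 0.  0. -1.] clk 8.9 gap 0.518 F [ 1.3 -0.3 -1.3]
```

Call:
carry_out(
  moves="1 0.034 0.011 0 0;1 0.067 0.023 0 0;1 0.067 0.023 0 0;1 0.067 0.023 0 0",
)

```text
clock: 9.3
position: [0.5718, 0.1678, 0.1595]
orientation: [0.639, 0.769, -0.0, 0.0]
ft_force: [-0.1, -0.0, -0.9]
finger_gap: 0.517
grip_force: 41.7
```

```bash
python3 go.py red T .045
```

```text
shift [ 0.0013 -0.      0.1145] turn 0.1 pos [0.5718 0.1678 0.1595] t 100.5 tilt [-0. -0. -1.] clk 9.3 gap 0.517 F [-0.1 -0.  -0.9]
```

Call:
carry_out(
  moves="1 0.001 0 0.03 0;1 0.001 0 0.06 0;1 0.001 0 0.09 0;1 0.001 0 0.109 0;1 0.001 0 0.113 0",
)

```text
clock: 9.8
position: [0.571, 0.1669, 0.0448]
orientation: [0.64, 0.768, -0.001, -0.001]
ft_force: [0.5, 0.0, -0.3]
finger_gap: 0.516
grip_force: 41.7
```

Call:
carry_out(
  moves="1 0 0 0.001 0;1 0 0 0.002 0;1 0 0 0.002 0",
)

```text
clock: 10.1
position: [0.5722, 0.1683, 0.0454]
orientation: [0.64, 0.768, 0.001, 0.0]
ft_force: [-0.1, -0.2, -0.7]
finger_gap: 0.515
grip_force: 41.7
```

Call:
carry_out(
  moves="1 0 0 0.001 0;1 0 0 0.002 0;1 0 0 0.002 0",
)

```text
clock: 10.4
position: [0.5721, 0.1685, 0.0435]
orientation: [0.64, 0.768, 0.0, 0.0]
ft_force: [-3.8, -2.6, 17.3]
finger_gap: 0.518
grip_force: 43.2
```

Call:
carry_out(
  moves="1 0 0 -0.001 0;-1 0 0 -0.001 0;-1 0 0 -0.001 0;-1 0 0 -0.001 0;-1 0 0 -0.001 0",
)

```text
clock: 10.9
position: [0.5717, 0.1684, 0.0433]
orientation: [0.64, 0.768, -0.0, -0.0]
ft_force: [-1.0, -0.0, 0.1]
finger_gap: 0.998
grip_force: 0.0
```

Call:
carry_out(
  moves="-1 0 0 -0.02 0;-1 0 0 -0.06 0;-1 0 0 -0.1 0;-1 0 0 -0.13 0;-1 0 0 -0.13 0",
)

```text
clock: 11.4
position: [0.5731, 0.1689, 0.1771]
orientation: [0.64, 0.768, 0.002, 0.001]
ft_force: [-0.6, -0.1, -1.8]
finger_gap: 1.0
grip_force: 0.0
```

```bash
python3 - <<'E'
from h import *
for n in("wrist","scene"):
    im,d=env.get_image(n); print(n); [print(o) for o in lids(n,im,d)]
E
python3 go.py blue J .16
```

```text
wrist
('red', 0.5704, 0.169, 0.0223, 0.0781, 249, 194)
('yellow', 0.5822, 0.1058, 0.0226, 0.0782, 249, 271)
scene
('red', 0.5744, 0.165, 0.0235, 0.0799, 332, 176)
('yellow', 0.5857, 0.1017, 0.0225, 0.0803, 313, 192)
('blue', 0.5483, -0.2038, 0.0224, 0.0811, 179, 247)
shift [-0.3602 -0.0913  0.0134] turn -2.2 pos [0.5718 0.1683 0.1734] t 100.4 tilt [ 0.  0. -1.] clk 11.5 gap 0.996 F [ 0.9 -0.3 -0.7]
```

Red is standing. Next is blue.

Call:
carry_out(
  moves="-1 -0.046 -0.011 0.013 -2.2;-1 -0.092 -0.023 0.013 -2.2;-1 -0.138 -0.035 0.013 -2.2;-1 -0.184 -0.046 0.013 -2.2;-1 -0.23 -0.058 0.013 -2.2",
)

```text
clock: 12.0
position: [0.5555, -0.0701, 0.1591]
orientation: [0.625, 0.781, -0.0, -0.001]
ft_force: [0.7, 0.8, -1.0]
finger_gap: 1.0
grip_force: 0.0
```

```bash
python3 go.py blue J .16
```

```text
shift [-0.1274 -0.0371 -0.0009] turn 0.0 pos [ 0.5555 -0.0701  0.1591] t 102.6 tilt [-0.002  0.    -1.   ] clk 12.0 gap 1.0 F [ 0.7  0.8 -1. ]
```

Call:
carry_out(
  moves="-1 -0.045 -0.013 0 0;-1 -0.09 -0.026 0 0;-1 -0.127 -0.037 0 0;-1 -0.127 -0.037 0 0;-1 -0.127 -0.037 0 0",
)

```text
clock: 12.5
position: [0.5474, -0.2005, 0.1591]
orientation: [0.626, 0.78, -0.0, -0.001]
ft_force: [0.8, 1.3, 0.2]
finger_gap: 1.0
grip_force: 0.0
```

```bash
python3 go.py blue J .041
```

```text
shift [-0.0021 -0.0005  0.1181] turn -0.0 pos [ 0.5474 -0.2005  0.1591] t 102.6 tilt [-0.002  0.001 -1.   ] clk 12.5 gap 1.0 F [0.8 1.3 0.2]
```

Call:
carry_out(
  moves="-1 -0.002 0 0.04 0;-1 -0.002 0 0.08 0;-1 -0.002 0 0.11 0;-1 -0.002 0 0.118 0;-1 -0.002 0 0.118 0",
)

```text
clock: 13.0
position: [0.5483, -0.201, 0.0418]
orientation: [0.624, 0.781, -0.0, -0.001]
ft_force: [-0.6, 0.3, 1.2]
finger_gap: 1.004
grip_force: 0.0
```

Call:
carry_out(
  moves="1 0 0 0 0;1 0 0 0 0;1 0 0 0 0;1 0 0 0 0;1 0 0 0 0",
)

```text
clock: 13.5
position: [0.5489, -0.2025, 0.0436]
orientation: [0.625, 0.781, 0.0, 0.001]
ft_force: [-2.1, 0.5, 9.4]
finger_gap: 0.518
grip_force: 39.3
```

Call:
carry_out(
  moves="1 0 0 0 0;1 0 0 -0.03 0;1 0 0 -0.07 0;1 0 0 -0.12 0;1 0 0 -0.12 0",
)

```text
clock: 14.0
position: [0.5506, -0.2028, 0.1685]
orientation: [0.625, 0.78, 0.002, 0.004]
ft_force: [0.6, 0.2, -3.0]
finger_gap: 0.514
grip_force: 42.0
```

```bash
python3 go.py blue T .165
```

```text
shift [0.4253 0.1042 0.0026] turn 2.2 pos [ 0.5506 -0.2028  0.1685] t 102.6 tilt [ 0.008 -0.002 -1.   ] clk 14.0 gap 0.514 F [ 0.6  0.2 -3. ]
```

Call:
carry_out(
  moves="1 0.045 0.011 0.002 2.2;1 0.09 0.022 0.002 2.2;1 0.135 0.033 0.002 2.2;1 0.18 0.044 0.002 2.2;1 0.225 0.055 0.002 2.2",
)

```text
clock: 14.5
position: [0.5527, 0.0311, 0.1608]
orientation: [0.64, 0.768, 0.0, 0.0]
ft_force: [1.2, 0.1, -1.1]
finger_gap: 0.514
grip_force: 41.9
```

```bash
python3 go.py blue T .165
```

```text
shift [ 0.1993  0.0436 -0.0042] turn 0.0 pos [0.5527 0.0311 0.1608] t 100.4 tilt [ 0.  0. -1.] clk 14.5 gap 0.514 F [ 1.2  0.1 -1.1]
```

Call:
carry_out(
  moves="1 0.045 0.01 0 0;1 0.09 0.02 0 0;1 0.135 0.03 0 0;1 0.175 0.038 0 0;1 0.199 0.044 0 0",
)

```text
clock: 15.0
position: [0.5593, 0.2367, 0.1607]
orientation: [0.639, 0.769, 0.001, -0.001]
ft_force: [0.1, -0.7, -1.8]
finger_gap: 0.518
grip_force: 41.9
```

Call:
carry_out(
  moves="1 0 0 0 0;1 0 0 0 0",
)

```text
clock: 15.2
position: [0.56, 0.233, 0.1605]
orientation: [0.64, 0.769, -0.0, 0.0]
ft_force: [-0.2, -1.4, -2.3]
finger_gap: 0.519
grip_force: 41.9
```

```bash
python3 go.py blue T .0435
```

```text
shift [ 2.10e-03 -1.00e-04  1.17e-01] turn 0.1 pos [0.56   0.233  0.1605] t 100.5 tilt [-0. -0. -1.] clk 15.2 gap 0.519 F [-0.2 -1.4 -2.3]
```

Call:
carry_out(
  moves="1 0.002 0 0.03 0;1 0.002 0 0.06 0;1 0.002 0 0.09 0;1 0.002 0 0.11 0;1 0.002 0 0.114 0",
)

```text
clock: 15.7
position: [0.5592, 0.2333, 0.0446]
orientation: [0.64, 0.768, -0.001, -0.0]
ft_force: [-0.8, -0.4, -1.1]
finger_gap: 0.517
grip_force: 41.9
```

Call:
carry_out(
  moves="1 0 0 0.001 0;1 0 0 0.002 0;1 0 0 0.002 0",
)

```text
clock: 16.0
position: [0.5603, 0.2349, 0.0454]
orientation: [0.64, 0.768, 0.001, 0.0]
ft_force: [-0.4, -0.2, -1.0]
finger_gap: 0.519
grip_force: 41.9
```

Call:
carry_out(
  moves="1 0 0 0.001 0;1 0 0 0.001 0",
)

```text
clock: 16.2
position: [0.5599, 0.235, 0.0437]
orientation: [0.64, 0.768, 0.0, 0.0]
ft_force: [0.3, 0.7, -1.9]
finger_gap: 0.516
grip_force: 41.9
```

Call:
carry_out(
  moves="1 0 0 0.001 0;1 0 0 0.001 0",
)

```text
clock: 16.4
position: [0.56, 0.2351, 0.0435]
orientation: [0.64, 0.768, 0.0, 0.0]
ft_force: [-5.8, -2.1, 18.5]
finger_gap: 0.514
grip_force: 43.6
```

Call:
carry_out(
  moves="1 0 0 -0.001 0;-1 0 0 -0.001 0;-1 0 0 -0.001 0;-1 0 0 -0.001 0;-1 0 0 -0.001 0",
)

```text
clock: 16.9
position: [0.5598, 0.235, 0.0434]
orientation: [0.64, 0.768, 0.0, -0.0]
ft_force: [-0.3, -0.3, 0.0]
finger_gap: 0.997
grip_force: 0.0
```

Call:
carry_out(
  moves="-1 0 0 -0.02 0;-1 0 0 -0.06 0;-1 0 0 -0.1 0;-1 0 0 -0.13 0;-1 0 0 -0.13 0",
)

```text
clock: 17.4
position: [0.5611, 0.2356, 0.1772]
orientation: [0.64, 0.768, 0.003, 0.001]
ft_force: [-0.6, 0.1, -1.3]
finger_gap: 1.0
grip_force: 0.0
```

```bash
python3 - <<'E'
from h import *
for n in("wrist","top","scene"):
    im,d=env.get_image(n); print(n); [print(o) for o in lids(n,im,d)]
E
python3 go.py green J .16
```

```text
wrist
('red', 0.5705, 0.1701, 0.0229, 0.0782, 249, 274)
('yellow', 0.5812, 0.1136, 0.0206, 0.0781, 249, 330)
('blue', 0.5584, 0.2359, 0.0222, 0.0781, 249, 193)
top
('red', 0.5696, 0.1678, 0.0237, 0.0815, 165, 146)
('yellow', 0.5816, 0.1034, 0.0232, 0.0814, 198, 140)
('blue', 0.557, 0.2344, 0.0226, 0.0813, 131, 152)
('green', 0.5619, -0.2668, 0.023, 0.0813, 394, 152)
('purple', 0.6573, -0.1869, 0.0215, 0.076, 349, 103)
scene
('red', 0.5744, 0.165, 0.0235, 0.08, 333, 176)
('yellow', 0.5857, 0.1017, 0.0225, 0.0801, 313, 192)
shift [-0.4965 -0.0879  0.0129] turn -2.2 pos [0.5596 0.2347 0.1727] t 100.4 tilt [-0.001 -0.    -1.   ] clk 17.55 gap 1.004 F [-0.5 -0.1 -0.4]
```

Three jars are standing. Next is green.

Call:
carry_out(
  moves="-1 -0.045 -0.008 0.013 -2.2;-1 -0.09 -0.016 0.013 -2.2;-1 -0.135 -0.024 0.013 -2.2;-1 -0.18 -0.032 0.013 -2.2;-1 -0.225 -0.04 0.013 -2.2",
)

```text
clock: 18.05
position: [0.5605, 0.0047, 0.1592]
orientation: [0.625, 0.781, -0.001, -0.001]
ft_force: [1.7, 0.0, -0.1]
finger_gap: 1.0
grip_force: 0.0
```

```bash
python3 go.py green J .16
```

```text
shift [-0.2681 -0.0576 -0.0008] turn 0.0 pos [0.5605 0.0047 0.1592] t 102.6 tilt [-0.002  0.    -1.   ] clk 18.05 gap 1.0 F [ 1.7  0.  -0.1]
```

Call:
carry_out(
  moves="-1 -0.045 -0.01 0 0;-1 -0.09 -0.02 0 0;-1 -0.135 -0.03 0 0;-1 -0.18 -0.04 0 0;-1 -0.22 -0.048 0 0",
)

```text
clock: 18.55
position: [0.5615, -0.2211, 0.1591]
orientation: [0.625, 0.78, -0.0, -0.001]
ft_force: [0.8, -1.2, 0.0]
finger_gap: 0.999
grip_force: 0.0
```

Call:
carry_out(
  moves="-1 -0.04 -0.01 0 0;-1 -0.048 -0.01 0 0;-1 -0.048 -0.01 0 0;-1 -0.048 -0.01 0 0",
)

```text
clock: 18.95
position: [0.5633, -0.2662, 0.1596]
orientation: [0.625, 0.781, 0.0, -0.001]
ft_force: [-0.0, 0.8, 1.2]
finger_gap: 1.005
grip_force: 0.0
```

```bash
python3 - <<'E'
from h import *
im,d=env.get_image("wrist"); [print(o) for o in lids("wrist",im,d)]
E
python3 go.py green J .041
```

```text
('green', 0.5635, -0.2685, 0.0222, 0.0807, 252, 203)
('purple', 0.6596, -0.1777, 0.0042, 0.0754, 420, 105)
('purple', 0.6656, -0.1773, 0.0046, 0.0754, 432, 108)
('purple', 0.6598, -0.1874, 0.007, 0.0753, 417, 122)
('purple', 0.6462, -0.1981, 0.0063, 0.0754, 393, 134)
('purple', 0.6532, -0.2037, 0.0074, 0.0753, 402, 144)
('purple', 0.6651, -0.2041, 0.0064, 0.0754, 415, 148)
shift [-0.0035 -0.0012  0.119 ] turn 0.1 pos [ 0.5634 -0.266   0.16  ] t 102.7 tilt [-0.001  0.001 -1.   ] clk 19.0 gap 0.996 F [ 0.1  0.6 -0.3]
```

Green is where I expected it, within 1 mm.

Call:
carry_out(
  moves="-1 -0.003 0 0.04 0;-1 -0.003 0 0.08 0;-1 -0.003 0 0.11 0;-1 -0.003 0 0.118 0;-1 -0.003 0 0.118 0",
)

```text
clock: 19.5
position: [0.564, -0.2696, 0.0422]
orientation: [0.625, 0.781, 0.0, -0.001]
ft_force: [0.1, -0.3, 0.8]
finger_gap: 1.0
grip_force: 0.0
```

Call:
carry_out(
  moves="1 0 0 0 0;1 0 0 0 0;1 0 0 0 0;1 0 0 0 0;1 0 0 0 0",
)

```text
clock: 20.0
position: [0.5643, -0.2709, 0.0436]
orientation: [0.625, 0.781, 0.0, 0.001]
ft_force: [-2.0, 0.3, 8.7]
finger_gap: 0.515
grip_force: 39.4
```

Call:
carry_out(
  moves="1 0 0 0 0;1 0 0 -0.03 0;1 0 0 -0.07 0;1 0 0 -0.12 0;1 0 0 -0.12 0",
)

```text
clock: 20.5
position: [0.5661, -0.2714, 0.1688]
orientation: [0.625, 0.78, 0.001, 0.004]
ft_force: [-0.2, -0.5, -2.3]
finger_gap: 0.514
grip_force: 42.0
```

```bash
python3 go.py green T .165
```

```text
shift [0.5627 0.1067 0.0018] turn 2.2 pos [ 0.5661 -0.2714  0.1688] t 102.6 tilt [ 0.008 -0.003 -1.   ] clk 20.5 gap 0.514 F [-0.2 -0.5 -2.3]
```

Call:
carry_out(
  moves="1 0.045 0.008 0.002 2.2;1 0.09 0.017 0.002 2.2;1 0.135 0.025 0.002 2.2;1 0.18 0.034 0.002 2.2;1 0.225 0.042 0.002 2.2",
)

```text
clock: 21.0
position: [0.5554, -0.0402, 0.1607]
orientation: [0.64, 0.768, 0.0, 0.0]
ft_force: [1.1, 0.0, -2.8]
finger_gap: 0.521
grip_force: 41.8
```

Call:
carry_out(
  moves="1 0.045 0.008 0 0;1 0.09 0.017 0 0;1 0.135 0.025 0 0;1 0.18 0.034 0 0;1 0.225 0.042 0 0",
)

```text
clock: 21.5
position: [0.556, 0.1888, 0.1606]
orientation: [0.64, 0.768, 0.0, 0.0]
ft_force: [1.3, 0.5, -1.0]
finger_gap: 0.519
grip_force: 41.8
```

```bash
python3 go.py green T .165
```

```text
shift [ 0.1119  0.0118 -0.0044] turn 0.0 pos [0.556  0.1888 0.1606] t 100.4 tilt [ 0.  0. -1.] clk 21.5 gap 0.519 F [ 1.3  0.5 -1. ]
```

Call:
carry_out(
  moves="1 0.045 0.005 0 0;1 0.09 0.009 0 0;1 0.111 0.012 0 0;1 0.111 0.012 0 0;1 0.111 0.012 0 0",
)

```text
clock: 22.0
position: [0.5479, 0.2981, 0.1603]
orientation: [0.64, 0.769, -0.0, 0.0]
ft_force: [1.0, -0.8, -2.0]
finger_gap: 0.518
grip_force: 41.8
```

```bash
python3 go.py green T .0435
```

```text
shift [3.000e-03 1.000e-04 1.168e-01] turn 0.1 pos [0.5479 0.2981 0.1603] t 100.5 tilt [ 0. -0. -1.] clk 22.0 gap 0.518 F [ 1.  -0.8 -2. ]
```

Call:
carry_out(
  moves="1 0.001 0 0.03 0;1 0.001 0 0.06 0;1 0.001 0 0.09 0;1 0.001 0 0.11 0;1 0.001 0 0.114 0",
)

```text
clock: 22.5
position: [0.5473, 0.2975, 0.0445]
orientation: [0.64, 0.768, -0.001, -0.0]
ft_force: [0.1, 0.1, -2.3]
finger_gap: 0.517
grip_force: 41.9
```

Call:
carry_out(
  moves="1 0 0 0.001 0;1 0 0 0.002 0;1 0 0 0.003 0",
)

```text
clock: 22.8
position: [0.5483, 0.2993, 0.0445]
orientation: [0.64, 0.768, 0.001, 0.0]
ft_force: [-0.5, -0.4, -1.9]
finger_gap: 0.513
grip_force: 41.9
```

Call:
carry_out(
  moves="1 0 0 0.001 0;1 0 0 0.001 0",
)

```text
clock: 23.0
position: [0.5482, 0.2994, 0.0436]
orientation: [0.64, 0.768, 0.001, 0.0]
ft_force: [-2.2, -1.8, 11.1]
finger_gap: 0.517
grip_force: 42.9
```

Call:
carry_out(
  moves="1 0 0 0 0;-1 0 0 0 0;-1 0 0 0 0;-1 0 0 0 0;-1 0 0 0 0",
)

```text
clock: 23.5
position: [0.5478, 0.2993, 0.0425]
orientation: [0.64, 0.768, 0.0, -0.0]
ft_force: [-0.5, -0.9, 0.0]
finger_gap: 0.999
grip_force: 0.0
```

Call:
carry_out(
  moves="-1 0 0 -0.02 0;-1 0 0 -0.06 0;-1 0 0 -0.1 0;-1 0 0 -0.14 0;-1 0 0 -0.14 0",
)

```text
clock: 24.0
position: [0.5493, 0.3003, 0.1874]
orientation: [0.64, 0.768, 0.003, 0.001]
ft_force: [0.8, -0.3, -0.8]
finger_gap: 1.0
grip_force: 0.0
```

Call:
carry_out(
  moves="-1 0 -0.05 0 0;-1 0 -0.1 0 0;-1 0 -0.13 0 0;-1 0 -0.13 0 0",
)

```text
clock: 24.4
position: [0.4166, 0.2754, 0.1829]
orientation: [0.639, 0.769, -0.001, -0.0]
ft_force: [1.5, 0.8, -0.2]
finger_gap: 1.004
grip_force: 0.0
```

```bash
python3 - <<'E'
from h import *
O=np.array([.5655,.2021]);M=np.array([[.9836,-.1805],[.1805,.9836]])
for n in("wrist","top","scene"):
    im,d=env.get_image(n); cv2.imwrite(f"pics/{n}9.png",im[:,:,::-1]); print(n); [print(o,np.round((np.array(o[1:3])-O)@M,4)) for o in lids(n,im,d)]
E
```

```text
wrist
('blue', 0.5596, 0.2374, 0.0233, 0.0803, 415, 261) [0.0006 0.0358]
('green', 0.5477, 0.3022, 0.0235, 0.0804, 420, 190) [0.0006 0.1017]
top
('red', 0.5695, 0.1677, 0.0237, 0.0813, 165, 146) [-0.0023 -0.0346]
('yellow', 0.5818, 0.1037, 0.023, 0.0814, 198, 140) [-0.0017 -0.0997]
('blue', 0.557, 0.2348, 0.0228, 0.0817, 131, 151) [-0.0025  0.0337]
('green', 0.5459, 0.2995, 0.0226, 0.0815, 98, 157) [-0.0017  0.0993]
('purple', 0.6578, -0.1869, 0.0215, 0.0761, 349, 103) [ 0.0206 -0.3993]
scene
('red', 0.5743, 0.1637, 0.0245, 0.0799, 333, 176) [ 0.0017 -0.0394]
('yellow', 0.5857, 0.1017, 0.0225, 0.0803, 313, 192) [ 0.0017 -0.1024]
('blue', 0.5612, 0.2329, 0.0217, 0.08, 352, 159) [0.0013 0.0311]
('green', 0.5484, 0.3002, 0.021, 0.0802, 373, 140) [0.0009 0.0996]
```

View pics/wrist9.png

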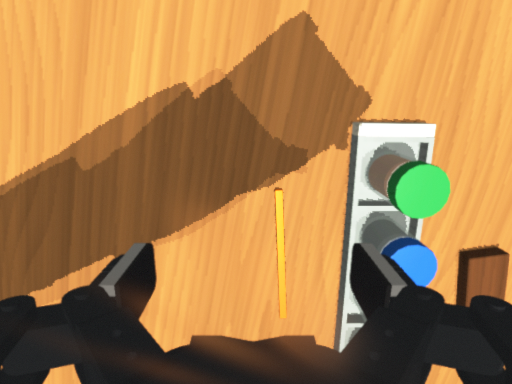

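View pics/scene9.png

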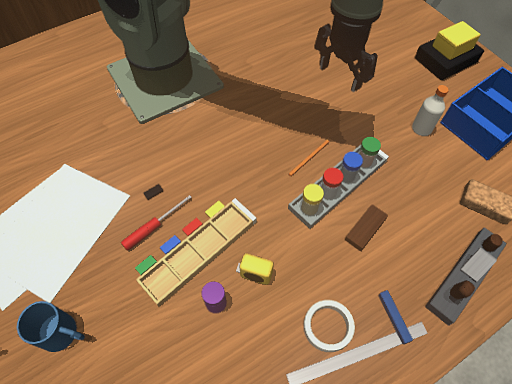

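The scene view shows all four jars upright in the storage rack. From the white end they are green (371,146), blue (352,160), red (333,177) and yellow (313,193), which is the reverse of the start order. All lids measure 81 mm high in the top view and sit centred in their pockets, and the arm is clear. I hand in.

```bash
python3 -c "
from station import env
print(env.close_job())"
```

```text
the job is handed in; nothing more can be done
None
```

The four jars stand upright in the storage rack in reversed order (green, blue, red, yellow from the white end); I handed the job in at about 25 s of the 102 s allowed, and no verdict was returned.

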